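# Clear the record stand and mesh the spindle cap

### The arm

A 6-joint arm with a two-finger parallel gripper is mounted at the origin on the work surface. World frame = base frame: x ahead of the robot, y to its left, z up, the work surface at z = 0. Lengths are in mm, angles in degrees, forces in N, time in s.
With the tool pointing down it reaches from about 300 to 850 mm from the base axis. Payload 5.4 kg.
Tool frame: the origin (TCP) lies at the centre of the arm's flange, where the gripper is bolted on; the fingertips stand 173 mm ahead of it and the grasp point (between the pads) lies 155 mm ahead of it (r.tip_reach is the distance from the TCP to the fingertips, in mm); z points along the fingers, x is the direction in which the jaws open and shut, and the axes are right-handed (so a half turn about z gives the same grasp; the last joint's range is limited). The gripper opens to 85 mm and grips with 20 to 120 N. Pads are 22 mm wide; open, the fingers measure 114 mm over their backs; the gripper's body (76 mm by 85 mm) begins 54 mm behind the grasp point. The pads swing forward as they close: fully open they stand 13 mm farther back than shut.
Start: joints at [-81.939, 9.076, 91.501, -0, 79.423, -12.038], TCP at [197.574, -539.974, 404.699] pointing down, gripper open.
Joint ranges: [-166.64, 166.64], [-54.1, 131.32], [10.49, 154.53], [-73.88, 253.88], [9.74, 151.15], [-171.62, 171.62]. Speed limits (degrees/s): [147.25, 147.25, 180, 180, 180, 180].

### API

Orientations are given as [roll, pitch, yaw] about the fixed x, y, z axes, in that order (R = Rz(yaw) Ry(pitch) Rx(roll)).
In Python, from bench import r gives the robot as it stands.
- The arm moves only by the shell command python3 -m creep 'ROWS' [OPENING]. ROWS is JSON, a list that holds one entry, the list of rows, each a list of 4 numbers: the shift along the tool's x, y, z normalised to -1 to 1, where 1 is 0.04 m, then the turn about the tool's z normalised to -1 to 1, where 1 is 8 degrees. A call has 1 to 20 rows; each row shifts and turns the pose as measured when the row begins, along the tool's axes as they then stand; what a row does not reach is not made up. A row lasts 1/8 s, in which the tool goes at most 62.5 mm and 10.7 degrees, less where a joint would pass 70% of its speed; a pose out of reach is approached as far as the arm can. A call with a number of a shift or a turn outside -1 to 1 is refused whole. A call with a gripper value outside its range is refused whole. OPENING is the gripper's target within -1 to 1 (fully open at 1, half-way at 0, shut at -1), set as the call begins (- or left out, the last holds). The fingers move at their own pace and stop on an object; the grip force is fixed at half the most. Time passes only in rows, so rows that do not move let the fingers close. It gives the time, the measured TCP pose, the force and the opening at its end, in the units of the state.
- r.get_state(): the state, without advancing time (a new reading comes with each control period).
- r.snapshot(name): name is "scene" or "top" or "wrist"; returns a dict with "pixels" (480x640x3 uint8, blue, green, red), "fovy" (degrees; the focal length in pixels is half the picture's height over the tangent of half this angle, whatever the lens; pixels are square), "cx", "cy" (the principal point, pixels), "origin" and "orientation" of the camera in the world. Camera axes: x right, y up, looking along -z (the intrinsics and any distortion apply to the point x, -y, -z); pixel columns grow to the right and rows downward; lengths in mm; the calibration is good to about 2 mm. A picture is of the moment at which its call begins. There is no depth.
- r.finish_job(): hands the job in, once; it reports no verdict.
The state is a dict: "clock": time; "joint_pos": joint angles; "dq": joint speeds; "joint_efforts": joint torques, N m; "position": TCP position; "ee_rot": TCP orientation; "contact_force": force on the tool from outside, world axes, zero at the start; "ft_torque": the same for the moment, N m; "width": finger opening in mm.
Only numpy, scipy, OpenCV 4.12 (cv2) and the standard library are available. Lean on these libraries where they do the work, as an engineer would, in place of code of your own. Each camera call takes 0.05 s, during which the arm holds its last target. There are 200 camera calls.

### The job

Plaster chips have fallen on the wooden record stand: pick up the scraper block and, using only the block and not your fingers, sweep all three chips off the board onto the mantel, then put the block back down on the mantel. Then pick up the spindle cap, turn it until its splines mesh with the cross-shaped socket in the stand, slide it fully home against the spring so that its shoulder is flush on the board, and keep holding it pressed down: finish while you are still pressing, without letting go, so that its locking screw can be done up. Leave the record weight and the tumbler where they stand.

Things in the scene. Friction and masses are not known exactly. Their poses are not given: they have to be found in the camera images.
- stand: record stand: a fixed, square wooden board, 160 x 160 mm, 30 mm thick, on the mantel (surface at z = 0). Origin at the centre of its underside; z up; x and y along its edges, x roughly away from the robot (within 0.35 rad). Its top is flat but for the socket at its centre; two thin inlaid strips run along y, 66 mm either side of the centre.
- socket_mouth (a point): centre of the socket's mouth, on the board's top (30 mm above the mantel). The socket is a cross of two slots, along the stand's x and y, each 28.5 mm long and 9.5 mm wide with upright walls, 30 mm deep. Axes as the stand's.
- pin (a joint): spring pin in the middle of the socket: how far it is pushed down (m). 0 at rest, its top 11 mm below the mouth; stop at 0.010. It pushes back with 1500 N/m: with the cap fully home it reads about 0.007 and pushes up with about 10.5 N, so the cap springs up again by over 6 mm if let go.
- cap: grey plastic spindle cap, 61 mm tall, about 60 g, standing on its stem. Origin at the centre of the stem's foot; z up. Stem 18 mm tall, its section a cross of two spline bars along x and y, each 26 x 7 mm, edges rounded 1.8 mm; above it a round shoulder 42 mm across (z 18 to 25 mm); on top a grip bar, 38 mm long (x), 16 mm wide (y), z 25 to 61 mm, parallel to one spline bar.
- cap_shoulder (a point): centre of the underside of the cap's shoulder, 18 mm above the stem's foot; it meets the socket mouth when the cap is fully home. The cap fits the socket at any of four quarter turns.
- scraper: the wooden scraper block, 60 mm tall, 150 g (hidden variation), standing on the mantel. Origin at the centre of its underside; z up. A foot 30 mm thick (x), 120 mm long (y), 16 mm tall, and on it a grip 20 mm thick (x), 90 mm long (y), reaching from z 16 to 60 mm. It sweeps along its x, either way.
- scraper_mid (a point): point in the middle of the scraper block, 30 mm above its underside.
- chip0: a pale flat plaster chip, irregular, about 30 x 26 x 8 mm, 12 g; origin at the centre of its underside, z up as it starts. It starts lying on top of the record stand's board, beside or over the socket; it is too big to fall into the socket.
- chip1: another pale flat plaster chip, irregular, about 30 x 26 x 8 mm, 12 g; origin at the centre of its underside, z up as it starts. It starts lying on top of the record stand's board, beside or over the socket; it is too big to fall into the socket.
- chip2: the third pale flat plaster chip, irregular, about 30 x 26 x 8 mm, 12 g; origin at the centre of its underside, z up as it starts. It starts lying on top of the record stand's board, beside or over the socket; it is too big to fall into the socket.
- weight: bystander: black ceramic record weight, 76 mm across, 58 mm tall with a small knob; origin at the centre of its underside. It stands beyond the stand.
- tumbler: bystander: stainless steel tumbler, 72 mm across the rim, 95 mm tall; origin at the centre of its underside. It stands beyond the stand.
Not all that is in view belongs to the job. Of the things shaped like the scraper, the wooden one is meant.

How it is judged:
By the outcome, as a careful person would: the job done as asked, in the order asked, and still so for the second after the job is handed in, while the arm keeps its last pose, push and grip.
It also fails if it takes over 66 s, if anything falls off the work surface, if the arm or the gripper's body presses on something with over 40 N, if the wrist force passes 120 N, or if a joint passes its speed limit or range.

## Working session

There is one attempt and no reset: what is moved stays moved. The work goes in short steps, Python scripts to look and compute and a shell command to move; the robot and the scene stay as the last step left them, time stands still between calls to the robot, and variables do not carry over. Pictures are saved under pics/ and viewed, about 8 in all and at most 12, crops included, and the job is handed in when it is done.

```bash
ls; mkdir -p pics
python3 - <<'E'
from bench import r
import cv2
s=r.get_state();print(s['clock'],s['position'],s['ee_rot'],s['width'],s['contact_force'])
for n in("scene","top"):
    d=r.snapshot(n);cv2.imwrite(f"pics/{n}0.png",d["pixels"]);print(n,{k:v for k,v in d.items() if k!="pixels"})
E
```

```text
pics
0.0 [ 197.54034588 -539.70816388  403.68710699] [-1.79976376e+02  1.08499495e-01 -6.99003633e+01] 85.64585440320775 [ 0.18284033 -0.24281221  0.96557442]
scene {'fovy': 51.22164395364633, 'cx': 322.2415516459591, 'cy': 242.21923774417257, 'origin': array([1238.70995305, -219.92905589,  915.01925173]), 'orientation': array([38.55632471, -0.88809956, 75.69674309])}
top {'fovy': 55.14992509621453, 'cx': 318.11291270695966, 'cy': 237.72857300424135, 'origin': array([529.17989179, -67.26237094, 902.42323499]), 'orientation': array([  4.55087008,   0.67437755, -91.33105641])}
```

View pics/top0.png

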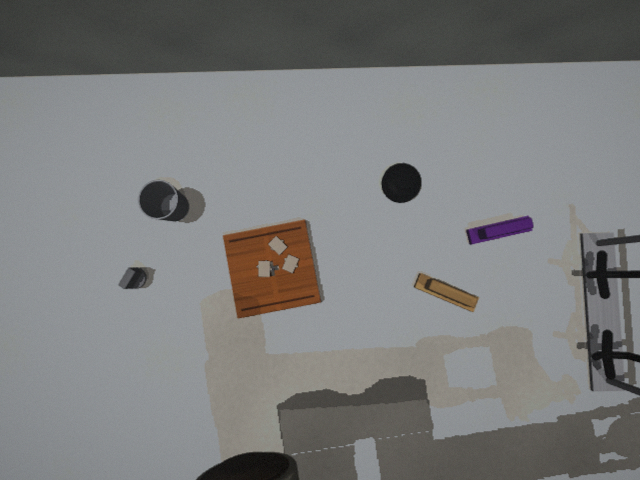

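View pics/scene0.png

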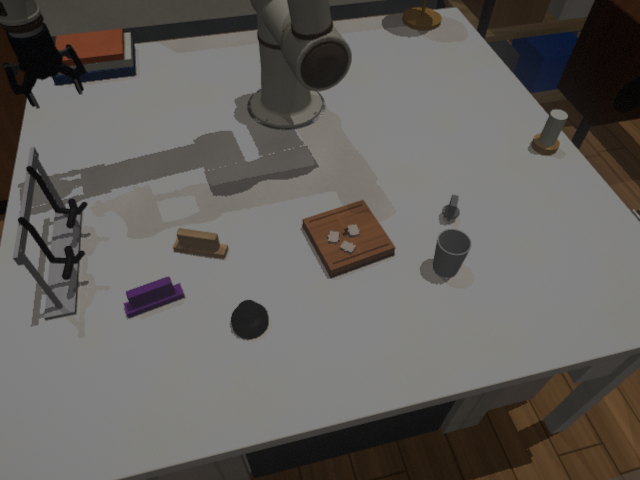

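The top view shows the stand at about (272,268) and the chips at (277,245), (264,268) and (290,264). The cap is at about (133,278), the weight at (401,183) and the tumbler at (160,200).
Things that could be taken for the scraper: the tan block at (446,292) and the purple one at (500,230). I choose the wooden one at (446,292). For the cap, the only candidate is the grey object at (133,278).

```bash
cat > h.py <<'E'
import numpy as np, cv2
from scipy.spatial.transform import Rotation as R
from bench import r
def ray(d,u,v):
    f=240/np.tan(np.radians(d['fovy']/2)); u,v=np.atleast_1d(u).astype(float),np.atleast_1d(v).astype(float)
    c=np.stack([(u-d['cx'])/f,-(v-d['cy'])/f,-np.ones_like(u)],-1)
    return R.from_euler('xyz',d['orientation'],degrees=True).apply(c)
def onz(d,u,v,z):
    w=ray(d,u,v);o=np.array(d['origin']);return (o+w*((z-o[2])/w[:,2:]))[:,:2]
def proj(d,p):
    f=240/np.tan(np.radians(d['fovy']/2))
    c=R.from_euler('xyz',d['orientation'],degrees=True).inv().apply(np.atleast_2d(p)-d['origin'])
    return np.stack([d['cx']-f*c[:,0]/c[:,2],d['cy']+f*c[:,1]/c[:,2]],-1)
def blobs(d,lo,hi,box,amin=30):
    x0,y0,x1,y1=box;h=cv2.cvtColor(d['pixels'],cv2.COLOR_BGR2HSV);m=cv2.inRange(h,lo,hi)
    k=np.zeros_like(m);k[y0:y1,x0:x1]=m[y0:y1,x0:x1]
    cs,_=cv2.findContours(k,cv2.RETR_EXTERNAL,cv2.CHAIN_APPROX_NONE)
    return sorted([c[:,0] for c in cs if cv2.contourArea(c)>=amin],key=lambda c:-cv2.contourArea(c))
def rect(d,c,z):
    return cv2.minAreaRect(onz(d,c[:,0],c[:,1],z).astype(np.float32))
E
python3 - <<'E'
from h import *
d=r.snapshot("top");p=d['pixels'];h=cv2.cvtColor(p,cv2.COLOR_BGR2HSV)
for n,(u,v) in dict(stand=(250,250),chip=(277,245),chip1=(264,268),scr=(425,283),scr2=(450,294),foot=(475,305),cap=(130,278),cap2=(141,280),table=(350,220)).items(): print(n,h[v,u])
for c in blobs(d,(3,110,40),(14,255,255),(200,200,340,340),500): print('stand',rect(d,c,30))
for c in blobs(d,(12,60,50),(28,255,255),(405,265,490,320),100): print('scr z16',rect(d,c,16),'z60',rect(d,c,60))
for c in blobs(d,(0,0,110),(40,90,255),(235,230,310,290),40): print('chip',c.mean(0),rect(d,c,38),onz(d,*c.mean(0),38))
a=cv2.resize(p[262:322,405:490],None,fx=4.5,fy=4.5);b=cv2.resize(p[255:300,105:160],None,fx=7,fy=7);e=cv2.resize(p[212:325,215:330],None,fx=5,fy=5)
o=np.zeros((600,800,3),np.uint8);o[:270,:382]=a;o[280:595,:385]=b;o[:565,:][:, 390:800]=e[:,80:490];cv2.imwrite('pics/crop1.png',o)
E
```

```text
stand [ 12 178 110]
chip [ 19  42 147]
chip1 [ 17  42 150]
scr [ 16 110  88]
scr2 [ 17 129 125]
foot [ 18  67 111]
cap [120   3  79]
cap2 [102  22  57]
table [105  13 158]
stand ((542.9008178710938, 31.95642852783203), (159.77020263671875, 159.54888916015625), 9.618766784667969)
scr z16 ((490.4612121582031, -300.1105041503906), (121.725830078125, 30.344528198242188), 65.66932678222656) z60 ((492.38311767578125, -288.552490234375), (115.6836166381836, 28.83829689025879), 65.66932678222656)
chip [276.86363636 245.02272727] ((586.3360595703125, 19.17764663696289), (29.524717330932617, 26.61518096923828), 43.92117691040039) [[586.28579343  19.43759938]]
chip [290.02040816 263.42857143] ((551.2852172851562, -4.911773681640625), (27.81740379333496, 29.34449577331543), 62.23747634887695) [[551.02643538  -4.75999731]]
chip [263.7962963  268.40740741] ((542.7007446289062, 45.31317138671875), (28.2939453125, 28.137357711791992), 88.67135620117188) [[542.84094918  44.72962183]]
```

View pics/crop1.png

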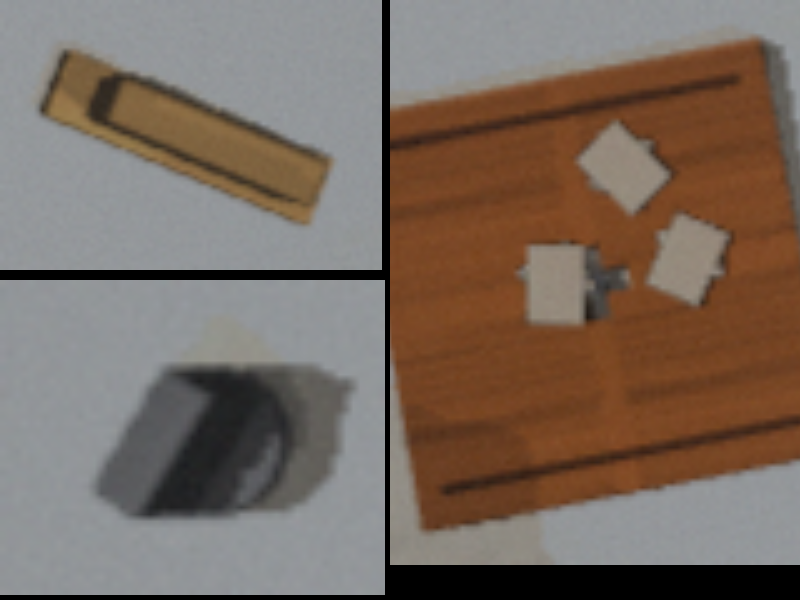

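The crops confirm that the wooden scraper is the one at (446,292), with its long axis at 65.7°. The three chips lie around the cross socket on the board, which is centred at (543,32) mm with yaw 9.6°. The cap's bar top is near pixel (127,278).

```bash
cat > go.py <<'E'
import sys
from h import *
# usage: go.py x y z yaw -> total rows needed, in units of the moves (shift in the present tool axes; turn)
x,y,z,yaw=map(float,sys.argv[1:5]); s=r.get_state(); p=np.array(s['position']); T=R.from_euler('xyz',s['ee_rot'],degrees=True)
print('t',round(s['clock'],2),'pos',p.round(1),'rpy',s['ee_rot'].round(2),'w',round(s['width'],1),'F',s['contact_force'].round(1))
dy=(s['ee_rot'][2]-yaw+180)%360-180
print('shift units',(T.inv().apply(np.array([x,y,z])-p)/40).round(3),'turn units',round(dy/8,2))
E
python3 go.py 490.5 -300.1 320 -24.3
python3 - <<'E'
from h import *
d=r.snapshot("top");print('cap approx',onz(d,127.1,278.1,61)); print('weight',onz(d,401,183,58),'tumbler',onz(d,158,198,95))
E
```

```text
t 0.15 pos [ 197.5 -539.8  404. ] rpy [-1.7998e+02  8.0000e-02 -6.9900e+01] w 85.8 F [-0.1 -0.9  0.3]
shift units [-3.107 -8.936  2.106] turn units -5.7
cap approx [[530.61644392 292.85699341]]
weight [[ 694.81530493 -215.14408019]] tumbler [[671.55985205 224.38525985]]
```

```bash
python3 -m creep '[[[-0.31,-0.9,0.2,0],[-0.31,-0.9,0.2,0],[-0.31,-0.9,0.2,0],[-0.31,-0.9,0.2,0],[-0.31,-0.9,0.2,0],[-0.31,-0.9,0.2,0],[-0.31,-0.9,0.2,0],[-0.31,-0.9,0.2,0],[-0.31,-0.9,0.2,0],[-0.31,-0.9,0.2,0],[0,0,0,-0.95],[0,0,0,-0.95],[0,0,0,-0.95],[0,0,0,-0.95],[0,0,0,-0.95],[0,0,0,-0.95]]]' 1; python3 go.py 490.5 -300.1 320 -24.3
python3 - <<'E'
from h import *
d=r.snapshot("wrist");cv2.imwrite("pics/w1.png",d["pixels"]);print({k:v for k,v in d.items() if k!="pixels"}); print(proj(d,[[490.5,-300.1,60]]))
E
```

```text
clock: 2.2
position: [501.8, -290.4, 317.6]
ee_rot: [-179.8, 0.4, -22.8]
contact_force: [0.1, 0.2, 0.2]
width: 85.2
t 2.2 pos [ 501.8 -290.4  317.6] rpy [-179.84    0.35  -22.83] w 85.2 F [0.1 0.2 0.2]
shift units [-0.166  0.332 -0.06 ] turn units 0.18
{'fovy': 71.10291994973994, 'cx': 315.75874841467515, 'cy': 244.84557016172846, 'origin': array([ 532.19569111, -216.49867831,  286.76465897]), 'orientation': array([-18.1805819 ,   0.35090099, -22.80952071])}
[[309.39198092 269.30172656]]
```

View pics/w1.png

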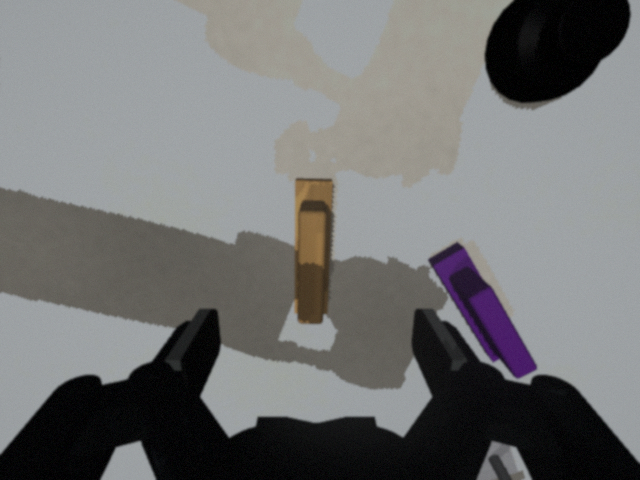

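Run:
```python
from h import *
d=r.snapshot("wrist")
a=np.radians(65.67);L=np.array([np.cos(a),np.sin(a)]);c=np.array([490.5,-300.1])
far=onz(d,[295,333],[180,180],16);m=far.mean(0);print('foot far edge',far,m,'-> centre',m+60*L)
g=onz(d,[301,327.5],[212,212],60);print('grip far edge',g,g.mean(0)+45*L)
c=blobs(d,(10,60,20),(28,255,255),(280,160,345,335),300);
for k in c: print(cv2.boundingRect(k),cv2.minAreaRect(k.astype(np.float32)),rect(d,k,16))
```

```text
foot far edge [[ 501.80183335 -241.15936729]
 [ 529.80917747 -252.7824039 ]] [ 515.80550541 -246.9708856 ] -> centre [ 540.52499612 -192.2996246 ]
grip far edge [[ 501.74333669 -258.69203981]
 [ 518.60031944 -265.67589092]] [ 528.7114461  -221.18051961]
(294, 179, 39, 144) ((312.5846862792969, 250.49359130859375), (37.30327224731445, 143.38302612304688), 0.8814040422439575) ((489.2759704589844, -305.3725891113281), (130.45452880859375, 30.5316104888916), 65.70135498046875)
```

The wrist view shows the wooden block at u 294–333, v 179–323, and it agrees with the top view: centre about (491,-301.5), angle 65.7°.

```bash
python3 -m creep '[[[-0.15,0.35,0.5,0.18],[0,0,0.6,0]]]' 1; python3 go.py 491 -301.5 196 -24.3
```

```text
clock: 2.55
position: [491.1, -301.6, 274.9]
ee_rot: [-180.0, 0.1, -24.9]
contact_force: [0.5, 0.4, -0.5]
width: 85.1
t 2.55 pos [ 491.1 -301.6  274.9] rpy [-1.7995e+02  8.0000e-02 -2.4890e+01] w 85.1 F [ 0.5  0.4 -0.5]
shift units [-1.000e-03  1.000e-03  1.972e+00] turn units -0.07
```

```bash
python3 -m creep '[[[0,0,0.7,-0.07],[0,0,0.7,0],[0,0,0.5,0],[0,0,0.1,0]]]' 1; python3 go.py 491 -301.5 196 -24.3
```

```text
clock: 3.05
position: [490.2, -301.1, 190.8]
ee_rot: [-179.9, 0.2, -25.0]
contact_force: [-0.4, 0.2, -0.5]
width: 85.2
t 3.05 pos [ 490.2 -301.1  190.8] rpy [-179.89    0.24  -25.  ] w 85.2 F [-0.4  0.2 -0.5]
shift units [ 0.021  0.001 -0.131] turn units -0.09
```

```bash
python3 -m creep '[[[0,0,0,0],[0,0,0,0],[0,0,0,0],[0,0,0,0],[0,0,0,0],[0,0,0,0]]]' -1; python3 go.py 491 -301.5 196 -24.3
```

```text
clock: 3.8
position: [491.2, -301.9, 193.7]
ee_rot: [-180.0, -0.0, -25.1]
contact_force: [0.4, 0.4, -1.9]
width: 19.4
t 3.8 pos [ 491.2 -301.9  193.7] rpy [-179.98   -0.    -25.14] w 19.4 F [ 0.4  0.4 -1.9]
shift units [-0.008 -0.006 -0.058] turn units -0.11
```

```bash
python3 -m creep '[[[0,0,-0.5,0],[0,0,-0.7,0],[0,0,-0.4,0],[0,0,0,0]]]'; python3 go.py 497.6 12.1 254 9.6
```

```text
clock: 4.3
position: [491.3, -302.0, 262.2]
ee_rot: [-180.0, -0.1, -25.1]
contact_force: [0.3, 0.9, -1.5]
width: 19.4
t 4.3 pos [ 491.3 -302.   262.2] rpy [-1.7999e+02 -6.0000e-02 -2.5140e+01] w 19.4 F [ 0.3  0.9 -1.5]
shift units [-3.193 -7.175  0.203] turn units -4.34
```

```bash
python3 -m creep '[[[-0.35,-0.79,0,0],[-0.35,-0.79,0,0],[-0.35,-0.79,0,0],[-0.35,-0.79,0,0],[-0.35,-0.79,0,0],[-0.35,-0.79,0,0],[-0.35,-0.79,0,0],[-0.35,-0.79,0,0],[-0.2,-0.5,0,0],[0,0,0,-0.9],[0,0,0,-0.9],[0,0,0,-0.9],[0,0,0,-0.9],[0,0,0,-0.7],[0,0,0,0]]]'; python3 go.py 497.6 12.1 227 9.6
```

```text
clock: 6.18
position: [493.3, 7.3, 251.9]
ee_rot: [-179.5, 0.8, 10.3]
contact_force: [0.7, -1.1, -1.4]
width: 19.4
t 6.17 pos [493.3   7.3 251.9] rpy [-179.53    0.84   10.29] w 19.4 F [ 0.7 -1.1 -1.4]
shift units [ 0.135 -0.095  0.622] turn units 0.09
```

```bash
python3 -m creep '[[[0.14,-0.1,0.3,0.09],[0,0,0.2,0],[0,0,0,0],[0,0,0,0]]]'; python3 go.py 497.6 12.1 226 9.6
python3 - <<'E'
from h import *
d=r.snapshot("wrist");cv2.imwrite("pics/w2.png",d["pixels"])
E
```

```text
clock: 6.68
position: [497.5, 12.9, 229.1]
ee_rot: [-179.5, 1.0, 9.3]
contact_force: [0.2, -0.1, -0.5]
width: 19.4
t 6.67 pos [497.5  12.9 229.1] rpy [-179.49    0.98    9.32] w 19.4 F [ 0.2 -0.1 -0.5]
shift units [-0.001  0.021  0.077] turn units -0.04
```

View pics/w2.png

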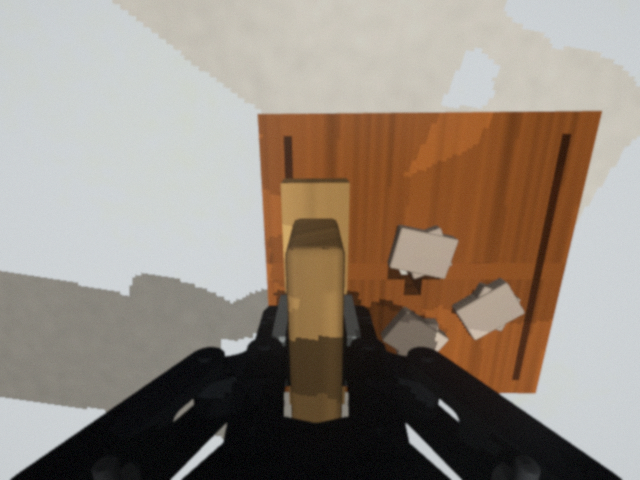

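The wrist view shows the block flat on the left of the board, at u 282–350. All three chips are ahead of it, at (424,251), (488,309) and (415,330).

```bash
python3 -m creep '[[[0,0,0.08,-0.04],[0,0,0,0],[0.2,0,0,0],[0.2,0,0,0],[0.2,0,0,0],[0.2,0,0,0]]]'; python3 go.py 629.7 34.5 226 9.6
```

```text
clock: 7.48
position: [531.4, 18.4, 226.0]
ee_rot: [-179.5, 0.9, 9.6]
contact_force: [-0.1, -0.4, -1.1]
width: 19.2
t 7.47 pos [531.4  18.4 226. ] rpy [-179.53    0.87    9.63] w 19.2 F [-0.1 -0.4 -1.1]
shift units [ 2.489  0.014 -0.037] turn units 0.0
```

```bash
python3 -m creep '[[[0.2,0,0,0],[0.2,0,0,0],[0.2,0,0,0],[0.2,0,0,0],[0.2,0,0,0],[0.2,0,0,0],[0.2,0,0,0],[0.2,0,0,0],[0.2,0,0,0],[0.2,0,0,0],[0.2,0,0,0],[0.2,0,0,0],[0,0,0,0]]]'; python3 go.py 629.7 34.5 226 9.6
python3 - <<'E'
from h import *
for n in("top","scene"):
    d=r.snapshot(n);q=proj(d,[[580,30,30]])[0].astype(int);print(n,q);x0=max(q[0]-80,0);y0=max(q[1]-75,0)
    globals()[n]=cv2.resize(d["pixels"][y0:y0+150,x0:x0+160],(400,375))
cv2.imwrite("pics/sw1.png",np.hstack([top,scene]))
E
```

```text
clock: 9.1
position: [633.5, 35.8, 224.1]
ee_rot: [-179.5, 0.9, 9.6]
contact_force: [0.1, 0.5, -1.1]
width: 19.1
t 9.1 pos [633.5  35.8 224.1] rpy [-179.53    0.85    9.64] w 19.1 F [ 0.1  0.5 -1.1]
shift units [-0.101  0.015 -0.045] turn units 0.01
top [271 248]
scene [351 244]
```

View pics/sw1.png

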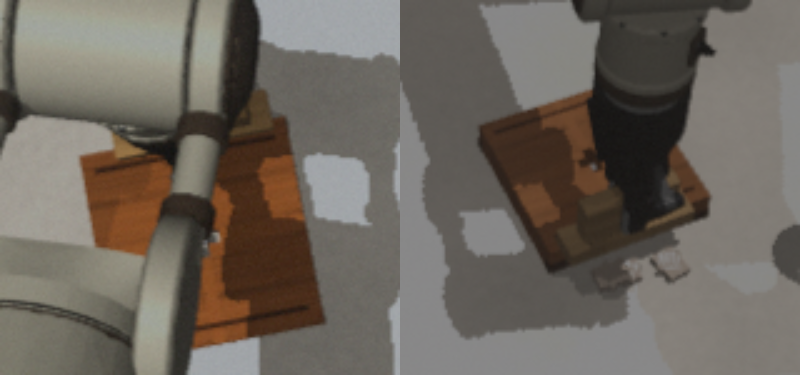

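Two chips are clearly on the mantel past the far edge, at (618,275) and (670,262). There is a pale spot near the socket that could be the pin, so I will lift clear and check.

```bash
python3 -m creep '[[[0,0,-0.4,0],[0,0,-0.5,0],[-0.6,0.4,-0.1,0],[-0.6,0.9,0,0],[-0.6,0.9,0,0],[-0.6,0.9,0,0],[-0.6,0.9,0,0],[-0.3,0.9,0,0],[0,0.8,0,0],[0,0,0,0]]]'; python3 go.py 490 -220 200 9.6
python3 - <<'E'
from h import *
d=r.snapshot("top");t=cv2.resize(d["pixels"][190:330,200:340],(400,400))
e=r.snapshot("scene");s=cv2.resize(e["pixels"][190:310,285:415],(400,370));o=np.zeros((400,800,3),np.uint8);o[:,:400]=t;o[:370,400:]=s
cv2.imwrite("pics/sw2.png",o)
E
```

```text
clock: 10.45
position: [541.1, -219.8, 284.3]
ee_rot: [179.8, -0.1, 9.7]
contact_force: [0.2, -0.0, -1.4]
width: 19.3
t 10.45 pos [ 541.1 -219.8  284.3] rpy [ 1.7976e+02 -1.4000e-01  9.7000e+00] w 19.3 F [ 0.2 -0.  -1.4]
shift units [-1.266 -0.218  2.104] turn units 0.01
```

View pics/sw2.png

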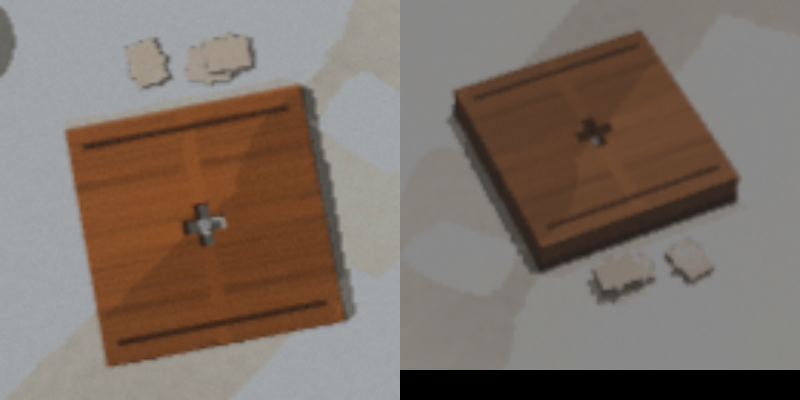

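All three chips are on the mantel beyond the far edge, two of them overlapping, and the board is bare. Its socket is at (205,224) in the left half of the picture. Next I set the block straight down here.

```bash
python3 -m creep '[[[0,0,0.7,0],[0,0,0.6,0],[0,0,0.5,0],[0,0,0.2,0],[0,0,0,0],[0,0,0,0]]]'; python3 go.py 541 -220 195 9.6
```

```text
clock: 11.3
position: [542.7, -213.6, 204.8]
ee_rot: [179.8, -0.3, 10.1]
contact_force: [0.6, -1.4, -0.8]
width: 19.1
t 11.3 pos [ 542.7 -213.6  204.8] rpy [179.77  -0.27  10.14] w 19.1 F [ 0.6 -1.4 -0.8]
shift units [-0.072  0.15   0.245] turn units 0.07
```

```bash
python3 -m creep '[[[0,0,0.2,0],[0,0,0.04,0],[0,0,0.03,0],[0,0,0,0]]]'; python3 go.py 541 -220 194 9.6
```

```text
clock: 11.8
position: [543.4, -214.2, 194.8]
ee_rot: [179.7, -0.4, 10.1]
contact_force: [-0.2, -0.4, -0.7]
width: 19.0
t 11.8 pos [ 543.4 -214.2  194.8] rpy [179.66  -0.38  10.13] w 19.0 F [-0.2 -0.4 -0.7]
shift units [-0.084  0.133  0.02 ] turn units 0.07
```

```bash
python3 -m creep '[[[0,0,0.06,0],[0,0,0.04,0],[0,0,0,0]]]'; python3 -m creep '[[[0,0,0.03,0],[0,0,0,0]]]'
```

```text
clock: 12.18
position: [544.2, -214.7, 194.0]
ee_rot: [179.6, -0.4, 10.2]
contact_force: [-0.1, -0.7, -3.3]
width: 19.1
clock: 12.42
position: [544.4, -215.0, 193.7]
ee_rot: [179.6, -0.4, 10.2]
contact_force: [-0.4, 1.7, 0.3]
width: 19.3
```

```bash
python3 -m creep '[[[0,0,0,0],[0,0,0,0],[0,0,0,0],[0,0,0,0],[0,0,0,0],[0,0,-0.4,0],[0,0,-0.8,0],[0,0,-0.9,0],[0,0,-0.8,0],[0,0,0,0]]]' 1; python3 go.py 530.6 292.9 320 9.6
python3 - <<'E'
from h import *
d=r.snapshot("top");p=d['pixels']
g=cv2.cvtColor(p,cv2.COLOR_BGR2HSV)
x0,y0=105,258
sub=g[y0:300,x0:160];
for c in blobs(d,(0,0,60),(179,60,100),(105,255,160,300),20): print('capgrey',c.mean(0),rect(d,c,61))
for c in blobs(d,(0,0,0),(179,120,100),(105,255,160,300),20): print('capall',c.mean(0),rect(d,c,61))
for c in blobs(d,(12,60,50),(28,255,255),(360,200,480,330),100): print('scr z16',rect(d,c,16))
for c in blobs(d,(3,110,40),(14,255,255),(200,200,340,340),500): print('stand',rect(d,c,30))
E
```

```text
clock: 13.68
position: [543.8, -214.5, 317.3]
ee_rot: [179.4, -0.6, 10.2]
contact_force: [-0.2, 0.5, 0.2]
width: 85.6
t 13.68 pos [ 543.8 -214.5  317.3] rpy [179.42  -0.6   10.17] w 85.6 F [-0.2  0.5  0.2]
shift units [  1.916 -12.544  -0.175] turn units 0.07
capgrey [140.79746835 280.44303797] ((526.0690307617188, 269.3763122558594), (22.717432022094727, 49.190467834472656), 54.68728256225586)
capgrey [126.78409091 277.71590909] ((531.164794921875, 293.5829162597656), (14.084465980529785, 36.58448791503906), 58.868446350097656)
capall [131.86666667 277.83333333] ((531.4694213867188, 280.8440856933594), (52.96767807006836, 38.34929275512695), 88.68877410888672)
scr z16 ((539.2451171875, -187.49203491210938), (30.02637481689453, 65.09881591796875), 9.943853378295898)
scr z16 ((464.06402587890625, -195.9279022216797), (32.36980438232422, 20.602140426635742), 57.75815963745117)
scr z16 ((536.8421020507812, -237.80467224121094), (34.900001525878906, 21.036754608154297), 60.17870330810547)
stand ((542.8433837890625, 31.935867309570312), (159.6501007080078, 159.52752685546875), 9.618766784667969)
```

```bash
python3 -m creep '[[[0.15,-0.95,0,0],[0.15,-0.95,0,0],[0.15,-0.95,0,0],[0.15,-0.95,0,0],[0.15,-0.95,0,0],[0.15,-0.95,0,0],[0.15,-0.95,0,0],[0.15,-0.95,0,0],[0.15,-0.95,0,0],[0.15,-0.95,0,0],[0.15,-0.95,0,0],[0.1,-0.6,0,0],[0,0,0,-0.9],[0,0,0,-0.9],[0,0,0,-0.9],[0,0,0,-0.9],[0,0,0,-0.9],[0,0,0,-0.9],[0,0,0,-0.5],[0,0,0,0]]]' 1; python3 go.py 531 293.5 320 58.9
python3 - <<'E'
from h import *
d=r.snapshot("wrist");cv2.imwrite("pics/w3.png",d["pixels"]);print(proj(d,[[531,293.5,61]]))
E
```

```text
clock: 16.23
position: [521.7, 247.4, 283.5]
ee_rot: [-178.2, 1.7, 58.9]
contact_force: [-0.0, 0.0, -0.4]
width: 85.5
t 16.23 pos [521.7 247.4 283.5] rpy [-178.2     1.68   58.87] w 85.5 F [-0.   0.  -0.4]
shift units [ 1.08  -0.427 -0.931] turn units -0.0
[[401.22538719 259.05113943]]
```

View pics/w3.png

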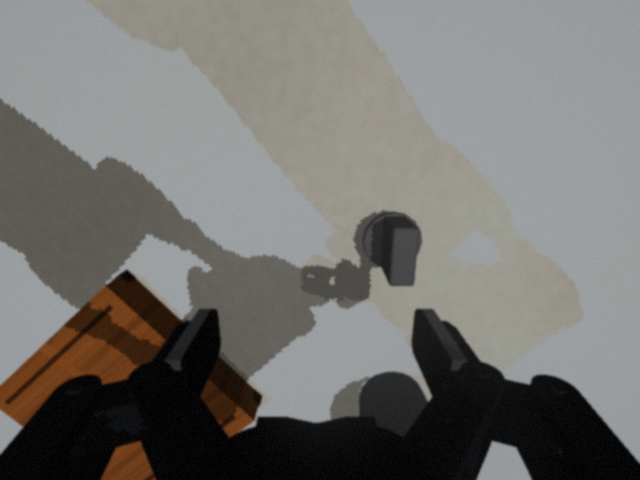

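The cap bar's top is at about (402,257) in the wrist view, against a predicted (401,259), so the estimates agree. The tool has picked up a slight tilt, which I will track.

```bash
cat >> go.py <<'E'
print('tilt deg: tool z along world x,y', (np.degrees(T.apply([0,0,1])[:2])).round(2))
E
python3 - <<'E'
from h import *
d=r.snapshot("wrist");g=cv2.cvtColor(d['pixels'],cv2.COLOR_BGR2HSV)
print(g[235:285:10,401].tolist(),g[250,375:425:6].tolist())
for lo in (50,60,70):
  for c in blobs(d,(0,0,lo),(179,60,110),(375,215,430,295),200): print(lo,c.mean(0),rect(d,c,61))
E
python3 -m creep '[[[0.2,-0.08,-0.1,0],[0.2,-0.08,-0.1,0],[0.2,-0.08,-0.1,0],[0.2,-0.08,-0.1,0],[0.2,-0.08,-0.1,0],[0,0,0,0]]]' 1; python3 go.py 531 293.5 320 58.9
```

```text
[[0, 0, 75], [170, 10, 77], [128, 13, 76], [90, 7, 71], [90, 4, 69]] [[0, 6, 41], [105, 14, 36], [75, 18, 28], [110, 12, 62], [120, 3, 73], [120, 3, 73], [110, 10, 73], [0, 0, 68], [23, 20, 156]]
50 [397.66779661 246.33559322] ((525.2317504882812, 294.0670166015625), (27.265052795410156, 45.112632751464844), 61.73277282714844)
60 [398.68686869 247.43434343] ((525.32177734375, 294.0185546875), (27.26504135131836, 44.90806579589844), 61.7327766418457)
70 [401.49795918 256.32653061] ((525.5140380859375, 294.20806884765625), (25.260005950927734, 44.59294128417969), 53.91013717651367)
clock: 17.08
position: [530.4, 293.9, 304.9]
ee_rot: [-178.3, 1.6, 58.8]
contact_force: [0.5, -0.8, 0.2]
width: 85.1
t 17.07 pos [530.4 293.9 304.9] rpy [-178.26    1.59   58.78] w 85.1 F [ 0.5 -0.8  0.2]
shift units [-0.011  0.007 -0.378] turn units -0.01
tilt deg: tool z along world x,y [-2.31 -0.46]
```

```bash
python3 -m creep '[[[0,0,-1,0],[0,0,-1,0],[0,0,0,0]]]' 1; python3 go.py 531 293.5 320 58.9; python3 -m creep '[[[0.5,0.9,0,0],[0.5,0.9,0,0],[0,0,0,0]]]' 1; python3 go.py 531 293.5 320 58.9
```

```text
clock: 17.45
position: [533.4, 294.3, 385.8]
ee_rot: [-178.2, 1.7, 58.8]
contact_force: [-0.1, -0.5, -0.3]
width: 85.2
t 17.45 pos [533.4 294.3 385.8] rpy [-178.17    1.74   58.78] w 85.2 F [-0.1 -0.5 -0.3]
shift units [1.000e-03 1.200e-02 1.645e+00] turn units -0.02
tilt deg: tool z along world x,y [-2.47 -0.54]
clock: 17.82
position: [616.2, 290.4, 377.3]
ee_rot: [-177.9, 2.1, 58.8]
contact_force: [-0.6, 0.6, -0.8]
width: 85.3
t 17.82 pos [616.2 290.4 377.3] rpy [-177.89    2.06   58.8 ] w 85.3 F [-0.6  0.6 -0.8]
shift units [-0.986 -1.807  1.536] turn units -0.01
tilt deg: tool z along world x,y [-2.87 -0.67]
```

```bash
python3 -m creep '[[[-1,-0.7,0,0],[-1,-0.7,0,0],[-1,-0.7,0,0],[-1,-0.7,0,0],[-1,-0.7,0,0],[0,0,0,0]]]' 1; python3 go.py 531 293.5 320 58.9
```

```text
clock: 18.58
position: [380.9, 189.2, 381.0]
ee_rot: [-177.2, 2.7, 58.9]
contact_force: [1.5, -0.3, 0.0]
width: 85.2
t 18.57 pos [380.9 189.2 381. ] rpy [-177.23    2.66   58.87] w 85.2 F [ 1.5 -0.3  0. ]
shift units [4.238 1.926 1.237] turn units -0.0
tilt deg: tool z along world x,y [-3.74 -0.85]
```

```bash
python3 -m creep '[[[-1,0.6,0,0],[-1,0.6,0,0],[-1,0.6,0,0],[0,0,0,0]]]' 1; python3 go.py 531 293.5 320 58.9;  python3 -m creep '[[[0,0,0,0.9],[0,0,0,0.9],[0,0,0,0]]]' 1; python3 go.py 531 293.5 320 58.9
```

```text
clock: 19.08
position: [380.0, 46.7, 382.0]
ee_rot: [-177.3, 2.6, 59.1]
contact_force: [0.6, 0.2, 1.3]
width: 85.4
t 19.07 pos [380.   46.7 382. ] rpy [-177.29    2.6    59.06] w 85.4 F [0.6 0.2 1.3]
shift units [7.297 0.123 1.215] turn units 0.02
tilt deg: tool z along world x,y [-3.66 -0.83]
clock: 19.45
position: [380.4, 48.3, 381.0]
ee_rot: [-177.9, 3.2, 44.3]
contact_force: [1.2, 0.6, 1.5]
width: 85.7
t 19.45 pos [380.4  48.3 381. ] rpy [-177.93    3.16   44.32] w 85.7 F [1.2 0.6 1.5]
shift units [ 7.05  -1.714  1.201] turn units -1.82
tilt deg: tool z along world x,y [-3.71 -0.72]
```

```bash
python3 -m creep '[[[0,0,0,0],[0,0,0,0]]]' 1; python3 go.py 531 293.5 320 58.9|tail -1;  python3 -m creep '[[[1,0.97,0,0],[1,0.97,0,0],[0,0,0,0]]]' 1; python3 go.py 531 293.5 320 58.9|tail -1; python3 -m creep '[[[0,0,1,0],[0,0,1,0],[0,0,0,0]]]' 1; python3 go.py 531 293.5 320 58.9
```

```text
clock: 19.7
position: [380.5, 49.2, 380.7]
ee_rot: [-177.9, 3.2, 44.6]
contact_force: [-0.1, 0.6, 0.7]
width: 85.2
tilt deg: tool z along world x,y [-3.74 -0.7 ]
clock: 20.08
position: [493.9, 51.0, 371.7]
ee_rot: [-177.8, 3.2, 44.8]
contact_force: [0.0, -0.5, -0.6]
width: 85.3
tilt deg: tool z along world x,y [-3.82 -0.7 ]
clock: 20.45
position: [488.2, 50.5, 291.2]
ee_rot: [-177.8, 3.2, 45.0]
contact_force: [0.2, -0.0, 0.4]
width: 85.4
t 20.45 pos [488.2  50.5 291.2] rpy [-177.85    3.15   44.98] w 85.4 F [ 0.2 -0.   0.4]
shift units [ 5.003 -3.577 -0.862] turn units -1.74
tilt deg: tool z along world x,y [-3.75 -0.7 ]
```

```bash
t(){ python3 go.py 531 293.5 320 58.9|tail -1; python3 -c "
from bench import r
print(r.get_state()['joint_pos'].round(2), r.get_state()['position'].round(1))"; }
t; python3 -m creep '[[[-1,0,0,0],[-1,0,0,0],[-1,0,0,0],[0,0,0,0]]]' >/dev/null; t
python3 -m creep '[[[0,1,0,0],[0,1,0,0],[0,1,0,0],[0,0,0,0]]]' >/dev/null; t
python3 -m creep '[[[1,0,0,0],[1,0,0,0],[1,0,0,0],[0,0,0,0]]]' >/dev/null; t
python3 -m creep '[[[0,-1,0,0],[0,-1,0,0],[0,-1,0,0],[0,0,0,0]]]' >/dev/null; t
```

```text
tilt deg: tool z along world x,y [-3.75 -0.7 ]
[ -7.9    4.89 109.7   -1.3   69.03 -52.32] [488.2  50.5 291.2]
tilt deg: tool z along world x,y [-3.07 -0.96]
[-21.7  -10.37 122.47  -2.15  70.41 -66.06] [402.9 -36.4 306.1]
tilt deg: tool z along world x,y [-2.32 -1.21]
[-27.01   5.23 106.81  -2.28  69.49 -71.44] [ 493.1 -122.3  311.3]
tilt deg: tool z along world x,y [-2.01 -1.23]
[-14.6   15.54  94.94  -1.8   71.16 -59.36] [580.  -31.2 311.4]
tilt deg: tool z along world x,y [-1.9  -1.27]
[ -7.11   2.72 108.95  -1.6   70.07 -52.02] [489.8  56.2 315.4]
```

```bash
t(){ python3 go.py 531 293.5 320 58.9|tail -1; }
python3 -m creep '[[[-1,0,0,0],[-1,0,0,0],[-1,0,0,0],[0,0,0,0]]]' >/dev/null; t
python3 -m creep '[[[0,1,0,0],[0,1,0,0],[0,1,0,0],[0,0,0,0]]]' >/dev/null; t
python3 -m creep '[[[0.5,-0.5,0,0],[0.5,-0.5,0,0],[0.5,-0.5,0,0],[0.5,-0.5,0,0],[0.5,-0.5,0,0],[0.5,-0.5,0,0],[0,0,0,0]]]' >/dev/null; python3 go.py 531 293.5 320 58.9
```

```text
tilt deg: tool z along world x,y [-1.57 -1.49]
tilt deg: tool z along world x,y [-1.24 -1.6 ]
t 24.32 pos [489.8  57.8 322. ] rpy [179.82   1.95  45.58] w 85.2 F [ 0.1 -0.5  0.4]
shift units [ 4.928 -3.389 -0.129] turn units -1.66
tilt deg: tool z along world x,y [-1.24 -1.51]
```

Slow moves keep the tilt steady, and it is now under 2°, which is acceptable. Going to the cap at moderate speed.

```bash
python3 -m creep '[[[0.5,-0.34,0,0],[0.5,-0.34,0,0],[0.5,-0.34,0,0],[0.5,-0.34,0,0],[0.5,-0.34,0,0],[0.5,-0.34,0,0],[0.5,-0.34,0,0],[0.5,-0.34,0,0],[0.5,-0.34,0,0],[0.3,-0.2,0,0],[0,0,0,-0.5],[0,0,0,-0.5],[0,0,0,-0.5],[0,0,0,0]]]' 1; python3 go.py 531 293.5 300 58.9
python3 - <<'E'
from h import *
d=r.snapshot("wrist");g=d['pixels'];q=proj(d,[[531,293.5,61]])[0];print(q);x,y=q.astype(int)
cv2.imwrite("pics/w4.png",cv2.resize(g[max(y-60,0):y+60,x-80:x+80],(800,600),interpolation=cv2.INTER_CUBIC)); print('crop origin',x-80,max(y-60,0))
E
```

```text
clock: 26.08
position: [532.4, 286.8, 316.6]
ee_rot: [-180.0, 2.2, 57.7]
contact_force: [-0.5, -0.8, -0.0]
width: 85.2
t 26.07 pos [532.4 286.8 316.6] rpy [-179.98    2.16   57.7 ] w 85.2 F [-0.5 -0.8 -0. ]
shift units [ 0.139 -0.118  0.41 ] turn units -0.15
tilt deg: tool z along world x,y [-1.17 -1.81]
[337.82010785 247.77281596]
crop origin 257 187
```

View pics/w4.png

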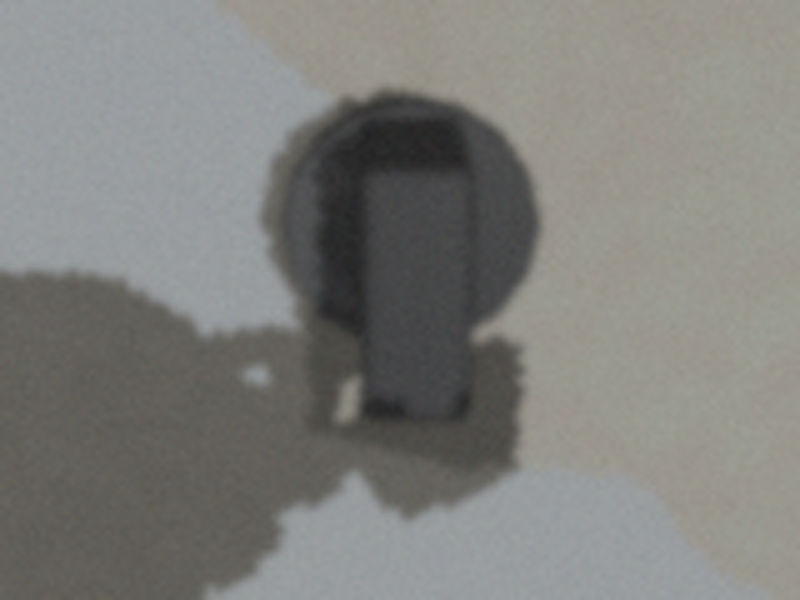

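Run:
```python
from h import *
d=r.snapshot("wrist");q=np.array([(365,172),(468,172),(470,415),(362,418)])/5+[257,187]
w=onz(d,q[:,0],q[:,1],61);c=w.mean(0);v=(w[0]-w[3]+w[1]-w[2])/2;u=(w[1]-w[0]+w[2]-w[3])/2
print(c,np.linalg.norm(v),np.degrees(np.arctan2(v[1],v[0])),np.linalg.norm(u),np.degrees(np.arctan2(u[1],u[0])))
s=r.get_state();T=R.from_euler('xyz',s['ee_rot'],degrees=True);print('grasp pt',s['position']+T.apply([0,0,155]),'TCP target xy',c-T.apply([0,0,155])[:2])
```

```text
[531.06961441 295.46799341] 36.305589458799645 148.89048514106133 14.833561820629832 59.33061920445082
grasp pt [529.22215129 282.0394786  161.7148819 ] TCP target xy [534.22049533 300.3433004 ]
```

The bar measures 36×15 mm here, centred at (531,295) with the jaw direction at 59°, which agrees with the top view.

```bash
python3 go.py 534.2 299.4 300 59; python3 -m creep '[[[0.2,-0.12,0.2,-0.15],[0.1,-0.06,0.2,0],[0,0,0,0]]]' 1; python3 go.py 534.2 299.4 206 59
```

```text
t 26.18 pos [532.4 286.9 316.6] rpy [-179.98    2.15   57.67] w 85.2 F [-0.1 -0.2  0.7]
shift units [ 0.304 -0.128  0.404] turn units -0.17
tilt deg: tool z along world x,y [-1.16 -1.8 ]
clock: 26.55
position: [532.0, 301.2, 298.5]
ee_rot: [-179.9, 2.2, 58.9]
contact_force: [-0.5, -0.6, -0.0]
width: 85.2
t 26.55 pos [532.  301.2 298.5] rpy [-179.89    2.19   58.87] w 85.2 F [-0.5 -0.6 -0. ]
shift units [0.077 0.074 2.31 ] turn units -0.02
tilt deg: tool z along world x,y [-1.22 -1.82]
```

```bash
python3 -m creep '[[[0.02,0.02,0.5,0],[0.02,0.02,0.5,0],[0.02,0.02,0.5,0],[0.02,0.02,0.4,0],[0,0,0.2,0],[0,0,0,0]]]' 1; python3 go.py 534.2 299.4 204 59
```

```text
clock: 27.3
position: [534.0, 299.0, 206.3]
ee_rot: [-179.8, 2.4, 58.8]
contact_force: [-0.4, -0.5, 0.3]
width: 85.4
t 27.3 pos [534.  299.  206.3] rpy [-179.76    2.36   58.85] w 85.4 F [-0.4 -0.5  0.3]
shift units [ 0.013 -0.002  0.057] turn units -0.02
tilt deg: tool z along world x,y [-1.43 -1.9 ]
```

```bash
python3 -m creep '[[[0,0,0.04,0],[0,0,0,0],[0,0,0,0],[0,0,0,0],[0,0,0,0],[0,0,0,0]]]' -1; python3 go.py 534.2 299.4 204 59;  python3 -m creep '[[[0,0,0.05,0],[0,0,0.05,0],[0,0,0.05,0],[0,0,0.05,0]]]'; python3 go.py 534.2 299.4 204 59
```

```text
clock: 28.05
position: [535.1, 299.4, 207.3]
ee_rot: [-179.9, 2.2, 58.9]
contact_force: [0.2, -0.2, -0.9]
width: 14.7
t 28.05 pos [535.1 299.4 207.3] rpy [-179.94    2.15   58.85] w 14.7 F [ 0.2 -0.2 -0.9]
shift units [-0.008 -0.019  0.082] turn units -0.02
tilt deg: tool z along world x,y [-1.17 -1.81]
clock: 28.55
position: [535.8, 299.7, 206.9]
ee_rot: [-179.9, 2.3, 58.9]
contact_force: [-5.7, -2.2, 12.2]
width: 14.7
t 28.55 pos [535.8 299.7 206.9] rpy [-179.89    2.29   58.9 ] w 14.7 F [-5.7 -2.2 12.2]
shift units [-0.024 -0.029  0.074] turn units -0.01
tilt deg: tool z along world x,y [-1.28 -1.9 ]
```

```bash
python3 -m creep '[[[0,0,-0.4,0],[0,0,-0.6,0],[0,0,-0.6,0],[0,0,0,0]]]'; python3 go.py 546 37 280 9.6
```

```text
clock: 29.05
position: [537.6, 302.1, 274.6]
ee_rot: [-180.0, 2.2, 58.9]
contact_force: [0.6, 0.1, -0.5]
width: 15.1
t 29.05 pos [537.6 302.1 274.6] rpy [-179.98    2.18   58.91] w 15.1 F [ 0.6  0.1 -0.5]
shift units [-5.568  3.603  0.075] turn units 6.16
tilt deg: tool z along world x,y [-1.15 -1.86]
```

```bash
python3 -m creep '[[[-0.9,0.58,0,0],[-0.9,0.58,0,0],[-0.9,0.58,0,0],[-0.9,0.58,0,0],[-0.9,0.58,0,0],[-0.6,0.4,0,0],[0,0,0,0]]]'; python3 go.py 546 37 280 9.6; python3 -m creep '[[[0,0,0,0.8],[0,0,0,0.8],[0,0,0,0.8],[0,0,0,0.8],[0,0,0,0.8],[0,0,0,0.8],[0,0,0,0.8],[0,0,0,0.3],[0,0,0,0]]]'; python3 go.py 546 37 275 9.6
```

```text
clock: 29.92
position: [543.4, 52.4, 276.2]
ee_rot: [-179.7, 2.3, 59.0]
contact_force: [-0.0, -0.2, -0.0]
width: 14.8
t 29.93 pos [543.4  52.4 276.2] rpy [-179.66    2.35   58.99] w 14.8 F [-0.  -0.2 -0. ]
shift units [-0.3    0.254 -0.084] turn units 6.17
tilt deg: tool z along world x,y [-1.5  -1.84]
clock: 31.05
position: [539.9, 61.6, 268.7]
ee_rot: [178.9, 2.4, 10.6]
contact_force: [0.4, 0.8, -1.0]
width: 15.0
t 31.05 pos [539.9  61.6 268.7] rpy [178.89   2.37  10.59] w 15.0 F [ 0.4  0.8 -1. ]
shift units [ 0.03   0.636 -0.146] turn units 0.12
tilt deg: tool z along world x,y [-2.12 -1.53]
```

```bash
cat > foot.py <<'E'
from h import *
import sys
s=r.get_state();T=R.from_euler('xyz',s['ee_rot'],degrees=True);p=np.array(s['position'])
tgt=np.array(list(map(float,sys.argv[1:4])));f=p+T.apply([0,0,207.3])
print('foot',f.round(1),'yaw',s['ee_rot'][2].round(2),'t',round(s['clock'],2),'F',s['contact_force'].round(1),'tilt',np.degrees(T.apply([0,0,1])[:2]).round(2),'w',round(s['width'],1))
print('shift units',(T.inv().apply(tgt-f)/40).round(3),'turn',((s['ee_rot'][2]-9.6)/8).round(2))
E
python3 foot.py 542.9 32 40; python3 -m creep '[[[0.1,0.3,0.2,0.12],[0.1,0.25,0.2,0],[0,0,0,0]]]'; python3 foot.py 542.9 32 34
```

```text
foot [532.2  56.1  61.6] yaw 10.59 t 31.05 F [ 0.4  0.8 -1. ] tilt [-2.12 -1.53] w 15.0
shift units [0.173 0.631 0.547] turn 0.12
clock: 31.42
position: [551.5, 40.2, 250.6]
ee_rot: [178.9, 2.4, 9.7]
contact_force: [0.7, -0.2, -0.3]
width: 15.2
foot [543.6  34.7  43.6] yaw 9.69 t 31.43 F [ 0.7 -0.2 -0.3] tilt [-2.2  -1.52] w 15.2
shift units [-0.017  0.059  0.242] turn 0.01
```

```bash
python3 -m creep '[[[-0.01,0.06,0.12,0],[0,0,0.03,0],[0,0,0,0]]]'; python3 foot.py 542.9 32 34
python3 - <<'E'
from h import *
d=r.snapshot("wrist");q=proj(d,[[542.9,32,30]])[0];print('socket px',q);x,y=q.astype(int);x0,y0=max(x-100,0),max(min(y-75,330),0);print(x0,y0)
a=cv2.resize(d['pixels'][y0:y0+150,x0:x0+200],(560,420),interpolation=cv2.INTER_CUBIC)
e=r.snapshot("scene");qq=proj(e,[[542.9,32,45]])[0];print('scene',qq);u,v=qq.astype(int)
b=cv2.resize(e['pixels'][v-50:v+50,u-29:u+29],(240,414),interpolation=cv2.INTER_CUBIC);print(u-29,v-50)
o=np.zeros((420,800,3),np.uint8);o[:,:560]=a;o[:414,560:]=b;cv2.imwrite("pics/ins1.png",cv2.convertScaleAbs(o,alpha=1.6))
E
```

```text
clock: 31.8
position: [551.3, 37.2, 244.2]
ee_rot: [178.9, 2.4, 9.7]
contact_force: [0.5, -0.0, 0.5]
width: 15.1
foot [543.3  31.8  37.1] yaw 9.67 t 31.8 F [ 0.5 -0.   0.5] tilt [-2.22 -1.5 ] w 15.1
shift units [-0.005 -0.008  0.078] turn 0.01
socket px [317.1809199  275.32556719]
217 200
scene [348.02810363 227.71783082]
319 177
```

View pics/ins1.png

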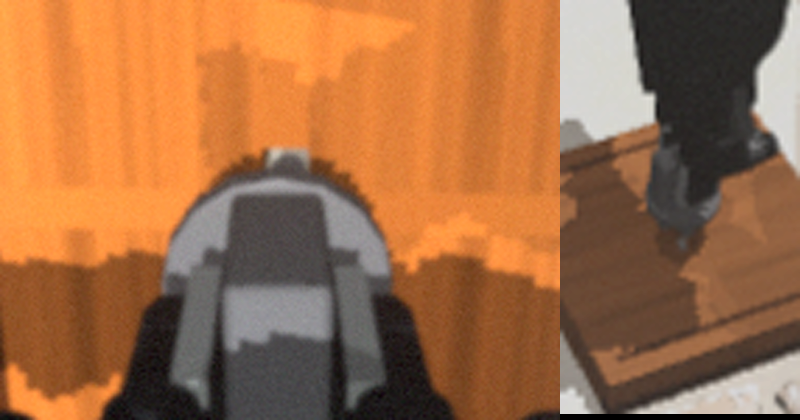

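Run:
```python
from h import *
d=r.snapshot("wrist");s=r.get_state();T=R.from_euler('xyz',s['ee_rot'],degrees=True);p=np.array(s['position'])
Y=np.array([-.167,.986,0]);S=np.array([542.9,32,30.])
tl=lambda a,b,c:p+T.apply([a,b,c])
P=[S+14.25*Y,S+14.25*Y+4.75*np.array([.986,.167,0]),S+14.25*Y-4.75*np.array([.986,.167,0]),tl(21,0,185),tl(-21,0,185),tl(0,-13,207.3),tl(8,-19,146.3),tl(-8,-19,146.3),tl(8,19,146.3),tl(0,-21,185)]
q=proj(d,P);print(((q-[217,200])*2.8).round(0).tolist())
```

```text
[[280.0, 148.0], [303.0, 148.0], [257.0, 147.0], [397.0, 278.0], [166.0, 278.0], [281.0, 168.0], [342.0, 286.0], [225.0, 286.0], [336.0, 514.0], [282.0, 170.0]]
```

Run:
```python
from h import *
d=r.snapshot("wrist");h=cv2.cvtColor(d['pixels'],cv2.COLOR_BGR2HSV)
for v in range(250,264,2): print(v,' '.join(f"{a}/{b}" for a,b in h[v,304:338,1:]))
```

```text
250 187/135 189/135 188/144 185/150 186/151 193/149 191/147 188/149 195/148 190/146 189/150 186/151 191/148 193/148 193/149 190/150 188/148 186/151 195/148 185/149 193/145 190/148 186/144 188/133 186/125 184/126 186/126 182/129 196/133 185/138 189/139 194/138 183/142 189/139
252 188/133 181/137 193/140 186/148 190/149 187/143 185/135 189/123 161/125 145/134 133/142 136/144 137/145 145/142 148/138 155/135 153/138 150/136 152/138 152/136 154/136 151/137 164/129 177/127 187/124 191/123 186/126 190/130 195/131 188/137 185/135 189/140 187/142 188/140
254 183/124 189/123 185/131 185/139 194/143 187/135 189/109 147/83 82/87 57/107 43/125 42/134 42/127 43/113 55/98 58/96 56/96 58/97 52/98 52/107 55/107 60/110 95/113 139/121 178/123 192/121 181/127 189/127 189/132 186/136 190/138 191/140 189/140 195/140
256 184/86 185/84 187/86 198/89 193/102 193/102 190/82 119/75 57/85 34/106 32/112 25/103 24/84 28/72 36/63 30/59 37/62 28/63 37/69 43/77 36/84 38/95 74/97 122/98 170/96 189/93 197/93 180/102 193/107 188/118 190/125 193/131 187/135 184/141
258 186/70 186/70 196/73 188/72 182/77 177/75 163/64 97/71 47/81 36/84 37/76 33/62 40/58 27/57 32/55 36/57 24/54 24/54 26/58 29/61 40/64 33/70 72/82 105/78 162/71 188/65 183/67 203/64 177/72 192/77 196/82 183/95 187/113 188/130
260 171/64 153/70 155/69 152/67 146/68 146/70 117/59 82/59 57/63 52/59 42/55 37/55 40/51 25/51 42/49 48/53 34/52 25/51 28/54 40/57 46/56 40/63 61/71 103/72 151/66 171/61 186/63 205/61 180/65 177/69 187/71 194/80 179/104 190/118
262 83/52 67/57 71/50 65/51 58/53 39/52 29/53 42/54 27/57 36/57 24/54 31/58 22/58 26/58 32/56 23/55 35/51 41/56 25/51 36/50 42/54 44/52 41/56 57/54 72/57 90/54 83/55 114/58 119/60 176/61 171/67 172/71 185/76 192/81
```

The slot's far arm is seen at u≈319 against the predicted 317, and the shoulder is slightly left of its prediction. So I shift the cap about 2 mm along +x of the tool and go down gently.

```bash
python3 -m creep '[[[0.05,0,0.1,0.01],[0,0,0.06,0],[0,0,0.05,0],[0,0,0.05,0],[0,0,0,0]]]'; python3 foot.py 542.9 32 24
```

```text
clock: 32.62
position: [553.0, 37.5, 233.2]
ee_rot: [178.9, 2.4, 9.6]
contact_force: [-0.1, -0.0, -0.9]
width: 15.0
foot [545.1  32.   26.1] yaw 9.61 t 32.62 F [-0.1 -0.  -0.9] tilt [-2.2 -1.5] w 15.0
shift units [-0.052 -0.01   0.055] turn 0.0
```

The foot reads 26 mm with no contact force, so the splines are entering. I continue down.

```bash
python3 -m creep '[[[0,0,0.06,0],[0,0,0.06,0],[0,0,0.05,0],[0,0,0,0]]]'; python3 foot.py 545 32 12; python3 -m creep '[[[0,0,0.06,0],[0,0,0.06,0]]]'; python3 foot.py 545 32 12
```

```text
clock: 33.12
position: [552.8, 37.3, 226.0]
ee_rot: [178.9, 2.4, 9.6]
contact_force: [0.2, -0.4, -0.2]
width: 15.0
foot [544.8  31.8  18.9] yaw 9.61 t 33.12 F [ 0.2 -0.4 -0.2] tilt [-2.2 -1.5] w 15.0
shift units [ 0.012 -0.007  0.172] turn 0.0
clock: 33.38
position: [553.0, 37.2, 221.8]
ee_rot: [178.9, 2.4, 9.6]
contact_force: [-1.8, 0.4, 5.1]
width: 15.1
foot [545.2  31.7  14.8] yaw 9.61 t 33.38 F [-1.8  0.4  5.1] tilt [-2.13 -1.51] w 15.1
shift units [-0.002 -0.009  0.069] turn 0.0
```

```bash
python3 -m creep '[[[-0.1,0.05,0.03,0],[-0.1,0.05,0.03,0],[-0.1,0.05,0.03,0]]]'; python3 foot.py 545 32 12
```

```text
clock: 33.75
position: [546.4, 33.2, 222.4]
ee_rot: [179.4, 1.0, 9.4]
contact_force: [10.3, 11.7, -2.1]
width: 15.3
foot [543.2  30.5  15.1] yaw 9.41 t 33.75 F [10.3 11.7 -2.1] tilt [-0.87 -0.73] w 15.3
shift units [ 0.051 -0.03   0.077] turn -0.02
```

The lateral push inside the socket is levelling the tool (tilt 2.6° → 1.1°). I continue a little.

```bash
python3 -m creep '[[[-0.08,0.06,0.04,0],[-0.06,0.05,0.05,0]]]'; python3 foot.py 545 32 12
```

```text
clock: 34.0
position: [544.1, 31.3, 222.3]
ee_rot: [179.9, 0.2, 9.3]
contact_force: [-0.5, 9.6, 10.8]
width: 15.2
foot [543.5  30.7  15. ] yaw 9.32 t 34.0 F [-0.5  9.6 10.8] tilt [-0.16 -0.17] w 15.2
shift units [ 0.041 -0.025  0.074] turn -0.03
```

```bash
python3 -m creep '[[[0,-0.02,0.06,0],[0,-0.01,0.06,0],[0,0,0.06,0]]]'; python3 foot.py 543.5 31.5 12; python3 -m creep '[[[0,0,0.06,0],[0,0,0.06,0]]]'; python3 foot.py 543.5 31.5 12
```

```text
clock: 34.38
position: [544.6, 32.3, 218.9]
ee_rot: [179.7, 0.2, 9.4]
contact_force: [-9.3, 1.4, 23.3]
width: 15.4
foot [544.2  31.3  11.6] yaw 9.43 t 34.38 F [-9.3  1.4 23.3] tilt [-0.11 -0.27] w 15.4
shift units [-0.016 -0.007 -0.01 ] turn -0.02
clock: 34.62
position: [545.0, 32.3, 218.9]
ee_rot: [179.8, 0.3, 9.5]
contact_force: [-8.7, 1.0, 19.8]
width: 15.0
foot [544.2  31.3  11.6] yaw 9.48 t 34.62 F [-8.7  1.  19.8] tilt [-0.22 -0.28] w 15.0
shift units [-0.015 -0.007 -0.01 ] turn -0.01
```

```bash
python3 -m creep '[[[-0.03,0,0.07,0],[-0.01,0,0.08,0],[0,0,0.08,0],[0,0,0.08,0]]]'; python3 foot.py 543.5 31.5 12
python3 - <<'E'
from h import *
d=r.snapshot("wrist");a=cv2.resize(d['pixels'][200:350,217:417],(500,375),interpolation=cv2.INTER_CUBIC)
e=r.snapshot("scene");u,v=proj(e,[[543,32,40]])[0].astype(int)
b=cv2.resize(e['pixels'][v-55:v+70,u-50:u+50],(300,375),interpolation=cv2.INTER_CUBIC)
cv2.imwrite("pics/fin1.png",cv2.convertScaleAbs(np.hstack([a,b]),alpha=1.6))
E
python3 foot.py 543.5 31.5 12
```

```text
clock: 35.12
position: [545.2, 32.2, 218.9]
ee_rot: [179.8, 0.3, 9.6]
contact_force: [-11.5, 1.1, 27.2]
width: 15.1
foot [544.3  31.2  11.6] yaw 9.57 t 35.12 F [-11.5   1.1  27.2] tilt [-0.26 -0.28] w 15.1
shift units [-0.018 -0.01  -0.01 ] turn -0.0
foot [544.3  31.3  11.6] yaw 9.58 t 35.23 F [-11.7   1.8  26.8] tilt [-0.26 -0.27] w 15.0
shift units [-0.018 -0.009 -0.01 ] turn -0.0
```

View pics/fin1.png

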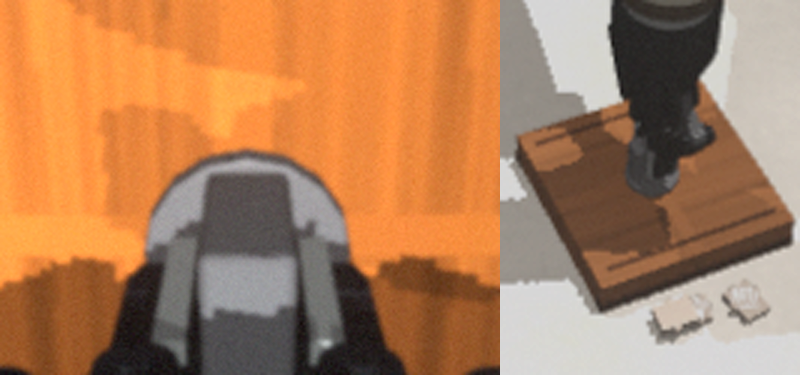

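The cap's shoulder sits on the board with no gap or socket visible, and the chips are all on the mantel. One last overall look before handing in.

```bash
python3 - <<'E'
from h import *
e=r.snapshot("scene");cv2.imwrite("pics/fin2.png",cv2.convertScaleAbs(e['pixels'],alpha=1.5))
E
python3 foot.py 543.5 31.5 12
```

```text
foot [544.3  31.2  11.6] yaw 9.57 t 35.27 F [-13.    1.2  25.9] tilt [-0.26 -0.27] w 14.8
shift units [-0.018 -0.009 -0.01 ] turn -0.0
```

View pics/fin2.png

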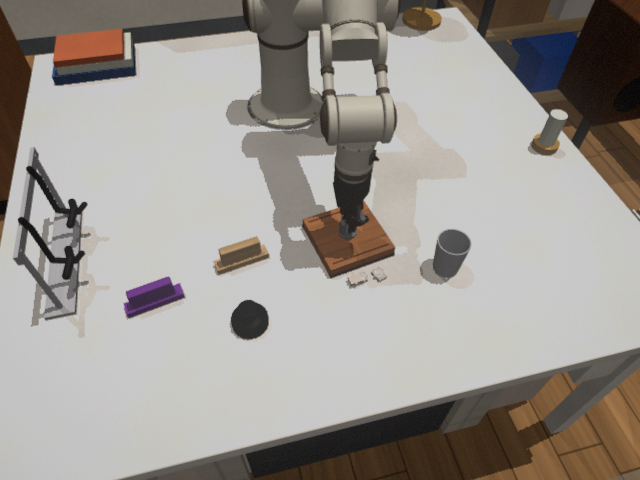

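The block stands upright on the mantel at (241,253), the chips are off the board at (365,276), the weight and tumbler are where they started, and the cap is held pressed. Handing in.

```bash
python3 -c "
from bench import r
print(r.finish_job()); s=r.get_state(); print(s['clock'],s['position'],s['contact_force'])"
```

```text
the job is handed in; nothing more can be done
None
the job is handed in; nothing more can be done
```

I finished the job and handed it in at about 35 s of the 66 s allowed, still pressing the cap down.

- **Chips:** I swept all three off the far edge of the board with the wooden block. They lie on the mantel, two of them overlapping.
- **Block:** it stands upright on the mantel, clear of everything else.
- **Cap:** I turned it to the stand's 9.6° and slid it home against the spring. At the last reading its foot was 18.4 mm below the board's top (18 mm is fully home). The height stopped changing as I pressed harder, and the upward force was about 26 N, of which the spring should account for about 10.5 N. The last pictures show the shoulder on the board with no visible gap.
- **Weight and tumbler:** both are where they started in the last picture.

Two things were not perfect:

- **Tool tilt:** fast moves tilted the tool by up to about 4°. It was down to about 2.6° when the splines entered the socket. A sideways push inside the socket brought it to about 0.4°.
- **Sideways force:** about 12 N remained at hand-in. I could not read the pin directly; the depth comes from the arm's height and the force.

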